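# Poise a gel cassette over the vertical tank

## Robot

A 7-joint arm with a two-finger parallel gripper is mounted at the origin on a cart in front of the work surface, level with it; the furniture and walls round the work are solid. World frame = base frame: x ahead of the robot, y to its left, z up, the work surface at z = 0. Lengths are in m, angles in rad, forces in N, time in s.
With the tool pointing down it reaches from about 0.425 to 0.95 m from the base axis. Payload 4.7 kg.
Tool frame: the origin (TCP) lies between the finger pads; the fingertips stand 25 mm ahead of it and the grasp point (between the pads) lies 6 mm ahead of it; z points along the fingers, y is the line along which they close (so a half turn about z gives the same grasp; the last joint's range is limited). The gripper opens to 85 mm and grips with 20 to 120 N. Pads are 22 mm wide; open, the fingers measure 114 mm over their backs; the gripper's body (76 mm by 85 mm) begins 54 mm behind the grasp point. The pads swing forward as they close: fully open they stand 13 mm farther back than shut.
Start: joints at [1.151, 0.469, -0.049, 1.532, 0.024, 1.141, -0.082], TCP at [0.257, -0.624, 0.231] pointing down, gripper open.
Joint ranges: [-2.59, 2.59], [-0.33, 1.99], [-1.39, 1.29], [0.1, 2.45], [-1.04, 4.18], [0.21, 1.99], [-2.66, 2.66]. Speed limits (rad/s): [2.57, 2.57, 3.14, 3.14, 3.14, 3.14, 3.14].

## Interface

Orientations are given as a 3x3 rotation matrix whose columns are the frame's x, y, z axes.
In Python, from rig import * gives the robot as it stands. Calls block until the motion is done:
- movep(position, orientation): joint-space move of the TCP to a pose.
- move_l(position, attitude=None, feed=0.15, until_force=None): straight line of the TCP; attitude=None keeps the orientation; feed is the mean speed in m/s. With until_force (N) it stops when the force on the tool has changed by that much, and returns True; else False.
- move_joints(angles): joint-space move.
- command_gripper(opening, newtons=None): finger opening in m; newtons is the grip in N (None keeps the last); returns when the fingers have stopped.
- sleep(seconds).
- inverse_kinematics(position, orientation): joint angles nearest the present ones, or None.
- sense(): the state.
- camera(name): name is "scene" or "side" or "wrist"; returns (picture, depth): 400x640x3 uint8, red, green, blue; 400x640 float32, m along the optical axis (not along the pixel's ray), 0 where there is no reading.
- camera_params(name): a dict with "K" (3x3 intrinsics, pixels), "dist" ([k1, k2, p1, p2, k3] as OpenCV has them; the pictures are not rectified), "position" and "rotation" of the camera in the world; the wrist camera has in their place "tool_from_camera" (4x4, takes a point from camera to tool coordinates, whose origin is the TCP and whose axes are the flange's). Camera axes: x right, y down, z forward; pixel columns grow to the right and rows downward; lengths in m; the calibration is good to about 2 mm. A picture is of the moment at which its call begins: read the wrist's pose just before it. camera_params takes no time and is no camera call.
A pose or a line that the arm cannot do raises Unreachable and nothing moves.
- finish_job(): hands the job in; it is judged then, once.
The state is a dict: "time_s": time; "joint_pos": joint angles; "qd": joint speeds; "joint_efforts": joint torques, N m; "position": TCP position; "tcp_rot": TCP orientation; "wrist_force": force on the tool from outside, world axes, zero at the start; "ft_torque": the same for the moment, N m; "finger_gap": finger opening in m; "gripper_force": force on a finger pad.
Only numpy, scipy, OpenCV 4.12 (cv2) and the standard library are available. Lean on these libraries where they do the work, as an engineer would, in place of code of your own. Each camera call takes 0.05 s, during which the arm holds its last target. There are 200 camera calls.

## Task

Slide the gel cassette, the taller of the two plates in the slotted rack, up out of its slot, carry it across, clear of the row of bottles, to the vertical gel tank, and finish while holding it upright and still about a centimetre above the mouth of the tank's free slot, squarely lined up to go straight down. Nothing may touch the tank, the cassette stays in your grip (I want to check the gasket before it goes in), and the shorter blank in the rack and the bottles and cup round about are left where they are.

Things in the scene. Friction and masses are not known exactly. Their poses are not given: they have to be found in the camera images.
- cassette: gel cassette: stiff clear plate 8 mm thick (x), 100 wide (y), 100 tall (z), grey strips at its sides and foot; a white comb in its top edge, ridge 80 mm wide and 6 thick, stands 5 mm higher (105 in all). 0.07 to 0.12 kg. Origin: centre of its underside (foot). Stands upright in an end slot of the rack; pinch its 8 mm thickness at the middle of the top edge. Either face may look forward.
- blank: shorter dark grey plate with a pale panel on each face (a blanking plate), 8 x 100 x 80 mm tall, loose, standing in the other end slot of the rack, 73 mm from the cassette; origin at the centre of its underside, axes as the cassette's. Not to be disturbed.
- rack: white slotted rack, fixed, 124 (x) by 132 (y) mm, 68 high; origin: centre of its underside. Floor 8 mm above the bench. Four slots 12 mm wide (x), 103 long (y), held by slotted cheeks at y = +-43 to 58 mm; the middle is open from above. Cassette and blank stand in the end slots, at x = -36.5 and +36.5 mm, either way round; the middle slots are empty.
- tank: vertical gel tank, fixed: clear open box 132 (x) by 166 (y) mm, rim 100 mm high, white core inside, top 118 mm high; origin: centre of its underside. The core has two slots along y: the free one at x = -27 mm (robot's side), the other at x = +27 mm closed by a blank 100 mm high. Two electrode pins at x = 0, y = +-60 mm rise to 136 mm.
- slot (a point): centre of the mouth of the tank's free slot, level with the top of the core (118 mm above the bench), axes as the tank's: the slot runs along y (104 mm long, for the cassette's 100 mm width) and is 15 mm wide in x, flaring to about 20 mm at its mouth.
- bottle_tall: clear plastic bottle, blue cap, 68 mm across, 165 mm tall, loose, standing between rack and tank; origin at the centre of its underside
- bottle_brown: brown bottle, 60 mm across, 130 mm tall, loose, standing between rack and tank; origin at the centre of its underside
- bottle_buffer: clear plastic bottle, blue cap, 74 mm across, 180 mm tall, loose, standing between rack and tank; origin at the centre of its underside
- small_bottle: small clear bottle, red cap, 44 mm across, 85 mm tall, loose, behind the tank; origin at the centre of its underside
- cup: lidded sample cup, 72 mm across, 70 mm tall, loose, behind the tank; origin at the centre of its underside

How it is judged:
By the outcome, as a careful person would: the job done as asked, in the order asked, and still so for the second after the job is handed in, while the arm keeps its last pose, push and grip.
It also fails if it takes over 43 s, if anything falls off the work surface, if the arm or the gripper's body presses on something with over 40 N, if the wrist force passes 120 N, or if a joint passes its speed limit or range.

## Working session

There is one attempt and no reset: what is moved stays moved. The work goes in short steps, each a Python script; the robot and the scene stay as the last script left them, time stands still between calls to the robot, and variables do not carry over. Pictures are saved under pics/ and viewed, at most 10 in all, crops included, and the job is handed in when it is done.

```bash
ls; mkdir -p pics
cat > h.py <<'E'
from rig import *
import numpy as np, cv2
def cloud(name,depth,P=None):
    p=camera_params(name);K=np.array(p["K"]);d=np.array(p["dist"],float)
    v,u=np.mgrid[0:400,0:640]
    n=cv2.undistortPoints(np.stack([u,v],-1).reshape(-1,1,2).astype(np.float64),K,d).reshape(400,640,2)
    c=np.dstack([n,np.ones((400,640))])*depth[...,None]
    if P is None: R,t=np.array(p["rotation"]),np.array(p["position"])
    else: R,t=P[:3,:3],P[:3,3]
    w=c@R.T+t; w[depth<=0]=np.nan; return w
E
python3 - <<'E'
from h import *
for n in ["scene","side"]:
    im,d=camera(n); cv2.imwrite(f"pics/{n}0.png",im[...,::-1]); w=cloud(n,d); np.save(f"{n}0.npy",w)
    print(n,camera_params(n)["position"],camera_params(n)["rotation"])
s=sense();print(s["time_s"],s["position"],s["tcp_rot"],camera_params("wrist")["tool_from_camera"])
E
```

```text
pics
scene [0.21513663 0.78656773 0.9476032 ] [[-0.92170613 -0.25847921  0.28921672]
 [-0.38733285  0.65323099 -0.6505863 ]
 [-0.02076229 -0.71167252 -0.7022045 ]]
side [ 0.51135275 -0.81750586  0.64097104] [[ 0.99655272 -0.03698169  0.07426331]
 [-0.08235772 -0.54883464  0.83186402]
 [ 0.00999454 -0.8351125  -0.54998838]]
0.1 [ 0.25694889 -0.62362571  0.22997094] [[ 9.24599476e-01  3.80940041e-01 -7.03360242e-04]
 [ 3.80940688e-01 -9.24598106e-01  1.59221045e-03]
 [-4.37888316e-05 -1.74009548e-03 -9.99998485e-01]] [[ 2.40968738e-04 -9.65488557e-01 -2.60445364e-01  6.69765749e-02]
 [ 9.99999565e-01  4.67359493e-04 -8.07315617e-04  1.41609293e-04]
 [ 9.01175603e-04 -2.60445056e-01  9.65488250e-01 -1.43703378e-01]
 [ 0.00000000e+00  0.00000000e+00  0.00000000e+00  1.00000000e+00]]
```

View pics/scene0.png

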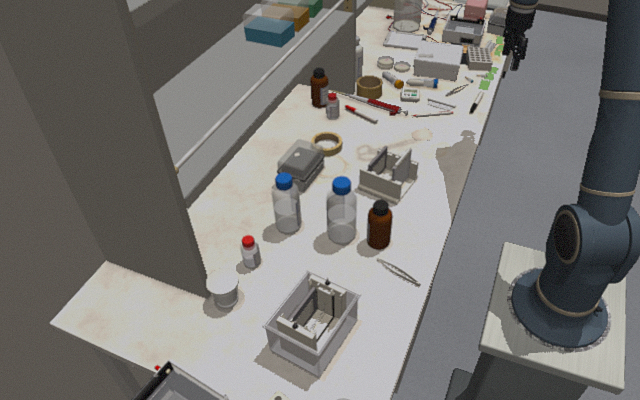

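View pics/side0.png

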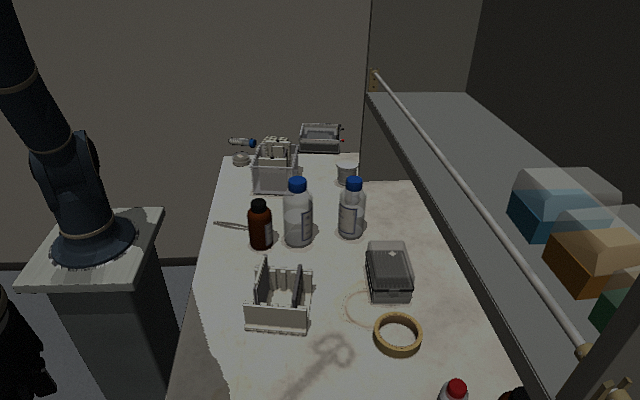

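Scene view: rack at about (388,172), tank (312,318), bottles between at (287,205), (341,210) and (379,225). Side view: rack (280,300) with plates at about (264,280) and (298,285), tank (275,170).

Run:
```python
from h import *
S=np.load("scene0.npy");D=np.load("side0.npy")
for n,W,pts in [("scene",S,dict(rack=(388,172),tank=(312,318),capL=(284,180),capM=(342,184),capB=(380,206),red=(248,241),cup=(222,280))),("side",D,dict(pl=(264,270),pr=(299,275),rackfront=(275,318),tank=(275,165),tall=(297,184),buf=(354,183),br=(259,205)))]:
    for k,(u,v) in pts.items(): print(n,k,W[v,u].round(3))
for n,f,(u0,v0,u1,v1) in [("scene","pics/a.png",(345,135,435,210)),("side","pics/b.png",(230,245,330,340))]:
    pass
a=cv2.imread("pics/scene0.png");b=cv2.imread("pics/side0.png")
r=lambda i:cv2.resize(i,(400,300),interpolation=cv2.INTER_CUBIC)
top=np.hstack([r(a[135:210,340:440]),r(a[265:370,250:390][:, :])]);bot=np.hstack([r(b[245:338,218:342]),r(b[130:202,227:323])])
cv2.imwrite("pics/crops0.png",np.clip(np.vstack([top,bot])*1.6,0,255).astype(np.uint8))
```

```text
scene rack [ 0.504 -0.297  0.006]
scene tank [0.498 0.251 0.03 ]
scene capL [0.676 0.003 0.164]
scene capM [ 0.535 -0.015  0.182]
scene capB [ 0.446 -0.031  0.129]
scene red [0.706 0.145 0.082]
scene cup [0.71  0.259 0.07 ]
side pl [ 0.464 -0.236  0.095]
side pr [ 0.534 -0.247  0.088]
side rackfront [ 0.483 -0.314  0.04 ]
side tank [0.486 0.207 0.098]
side tall [ 0.541 -0.047  0.181]
side buf [ 0.679 -0.025  0.166]
side br [ 0.45  -0.05   0.129]
```

View pics/crops0.png

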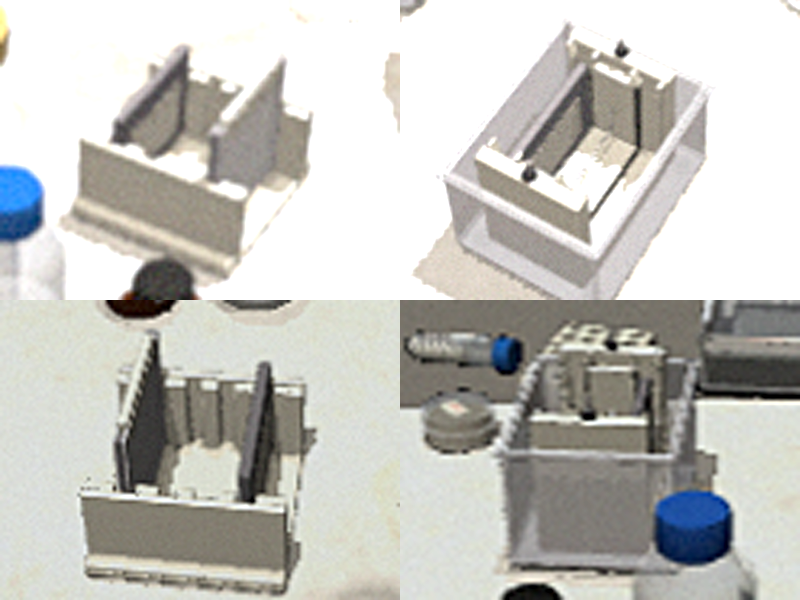

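Crops: the near-robot plate (x≈0.464) is the clear cassette with a white top; the dark blank is at x≈0.535. The tank's closed slot is on the far side, and its free slot is on the robot's side.

```bash
cat >> h.py <<'E'
def sel(W,x,y,z):
    P=W.reshape(-1,3);m=(P[:,0]>x[0])&(P[:,0]<x[1])&(P[:,1]>y[0])&(P[:,1]<y[1])&(P[:,2]>z[0])&(P[:,2]<z[1]);return P[m]
def rect(P,lab):
    if len(P)<5: print(lab,len(P));return
    r=cv2.minAreaRect(P[:,:2].astype(np.float32)*1000);print(lab,len(P),"c",np.round(r[0],1),"sz",np.round(r[1],1),"ang",round(r[2],2),"z",P[:,2].mean().round(4))
E
python3 - <<'E'
from h import *
for n in ["scene","side"]:
    W=np.load(n+"0.npy")
    rect(sel(W,(.38,.62),(-.4,-.12),(.063,.073)),n+" rack rim")
    rect(sel(W,(.38,.62),(-.4,-.12),(.012,.073)),n+" rack all")
    rect(sel(W,(.42,.5),(-.4,-.12),(.09,.12)),n+" cassette")
    rect(sel(W,(.5,.58),(-.4,-.12),(.078,.1)),n+" blank")
    rect(sel(W,(.35,.65),(.1,.4),(.095,.104)),n+" tank rim")
    rect(sel(W,(.35,.65),(.1,.4),(.112,.122)),n+" tank core")
    for l,x,y,z in [("tall?",(.48,.6),(-.1,.06),(.17,.2)),("buf",(.62,.75),(-.1,.06),(.15,.18)),("brown",(.4,.48),(-.1,.03),(.12,.14))]:
        rect(sel(W,x,y,z),n+l)
E
```

```text
scene rack rim 338 c [ 492.4 -254.8] sz [118.1 121.8] ang 80.24 z 0.0667
scene rack all 1491 c [ 491.8 -251.5] sz [128.8 126.6] ang 81.72 z 0.0442
scene cassette 158 c [ 455.6 -248.6] sz [102.5  11.2] ang 78.89 z 0.1041
scene blank 97 c [ 526.8 -262.4] sz [101.4  11. ] ang 81.02 z 0.0849
scene tank rim 1356 c [485.2 272.6] sz [169.3 133.7] ang 81.9 z 0.0988
scene tank core 544 c [484.7 272.8] sz [135.2  84.5] ang 82.01 z 0.1165
scenetall? 231 c [538.9 -25.2] sz [41.7 43.7] ang 19.65 z 0.1786
scenebuf 226 c [680.5  -4.6] sz [40.8 42.1] ang 36.35 z 0.1619
scenebrown 179 c [446.2 -37.1] sz [36.3 38.4] ang 1.69 z 0.1284
side rack rim 659 c [ 492.8 -255.7] sz [119.2 122.5] ang 79.39 z 0.0666
side rack all 2751 c [ 491.4 -259.9] sz [127.6 123.5] ang 79.84 z 0.0439
side cassette 259 c [ 457.5 -250.5] sz [99.9  9.1] ang 79.82 z 0.1055
side blank 177 c [ 527.5 -263.4] sz [99.3  8.4] ang 79.62 z 0.0867
side tank rim 435 c [485.5 270.6] sz [167.8 129.9] ang 81.82 z 0.0997
side tank core 189 c [485.8 272.1] sz [139.2  80.3] ang 81.49 z 0.1169
sidetall? 196 c [540.3 -27. ] sz [44.  40.1] ang 86.25 z 0.1784
sidebuf 191 c [680.9  -6.1] sz [38.6 40.9] ang 35.63 z 0.1616
sidebrown 153 c [446.8 -38.6] sz [35.5 35.5] ang 57.0 z 0.1284
```

```bash
cat >> h.py <<'E'
def att(deg):
    a,b=np.cos(np.radians(deg)),np.sin(np.radians(deg));return np.array([[-b,a,0],[a,b,0],[0,0,-1.]])
def wristlook(name):
    s=sense();T=np.eye(4);T[:3,:3]=s["tcp_rot"];T[:3,3]=s["position"]
    im,d=camera("wrist");W=cloud("wrist",d,T@np.array(camera_params("wrist")["tool_from_camera"]))
    cv2.imwrite(f"pics/{name}.png",im[...,::-1]);np.save(name+".npy",W);return W
E
python3 - <<'E'
from h import *
A=att(-10.2);B=att(-8.1)
for p,R in [((.457,-.25,.26),A),((.457,-.25,.101),A),((.457,-.25,.36),A),((.457,0,.36),B),((.4586,.276,.36),B),((.4586,.276,.22),B)]:
    q=inverse_kinematics(p,R);print(p,None if q is None else np.round(q,2))
movep((.457,-.25,.26),A);sleep(.2)
s=sense();print(s["time_s"],s["position"])
W=wristlook("w1")
rect(sel(W,(.38,.62),(-.4,-.12),(.062,.073)),"rim")
rect(sel(W,(.42,.5),(-.4,-.12),(.1,.125)),"cass")
rect(sel(W,(.42,.5),(-.4,-.12),(.109,.125)),"comb")
rect(sel(W,(.5,.58),(-.4,-.12),(.08,.1)),"blank")
E
```

```text
(0.457, -0.25, 0.26) [ 0.79  0.22 -0.43  1.84  0.1   1.1   0.14]
(0.457, -0.25, 0.101) [ 0.75  0.41 -0.41  2.01  0.23  0.77  0.02]
(0.457, -0.25, 0.36) [ 0.8   0.15 -0.43  1.69  0.06  1.31  0.18]
(0.457, 0, 0.36) [ 0.62  0.05 -0.73  1.8   0.04  1.3  -0.26]
(0.4586, 0.276, 0.36) [ 0.37  0.43 -1.34  1.63  0.42  1.42 -1.16]
(0.4586, 0.276, 0.22) [ 0.18  0.43 -1.03  1.84  0.42  1.11 -1.15]
1.8667 [ 0.45667051 -0.25109809  0.25977026]
rim 2157 c [ 493.6 -255.8] sz [115.5 124.2] ang 79.87 z 0.0672
cass 736 c [ 457.8 -249.2] sz [99.4  7.6] ang 79.69 z 0.1116
comb 544 c [ 458. -249.] sz [98.8  7.5] ang 79.51 z 0.1128
blank 733 c [ 529.6 -261.8] sz [98.8  8.5] ang 79.9 z 0.0876
```

View pics/w1.png

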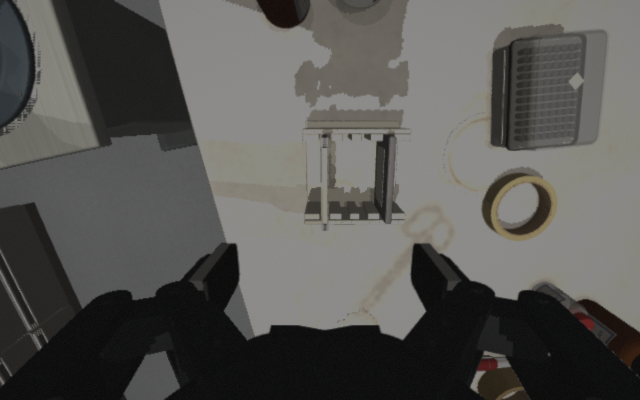

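Wrist view: cassette top edge runs from (324,135) to (325,228), blank at (389,180); the plate is midway between the fingers. There is time to spare, so I'll look at the tank next with an empty hand.

Run:
```python
from h import *
B=att(-8.1)
movep((.457,-.25,.33),att(-10.2)); movep((.457,0,.33),att(-9)); movep((.4586,.276,.30),B);sleep(.2)
s=sense();print(s["time_s"],s["position"])
W=wristlook("w2")
rect(sel(W,(.35,.65),(.1,.42),(.095,.104)),"rim")
rect(sel(W,(.35,.65),(.1,.42),(.112,.122)),"core")
im=cv2.imread("pics/w2.png")
# mark predicted slot line: pixel nearest the expected core points
c=np.array([.4586,.2761]);np.set_printoptions(precision=3,suppress=True)
cv2.imwrite("pics/w2c.png",np.clip(cv2.resize(im[60:280,200:460],None,fx=2.7,fy=2.7,interpolation=cv2.INTER_CUBIC)*1.4,0,255).astype(np.uint8))
```

```text
4.5583 [0.45949212 0.27441678 0.30007894]
rim 4052 c [486.7 273.9] sz [165.2 132.9] ang 81.77 z 0.1001
core 1713 c [486.8 273.6] sz [132.   83.6] ang 82.13 z 0.1181
```

View pics/w2c.png

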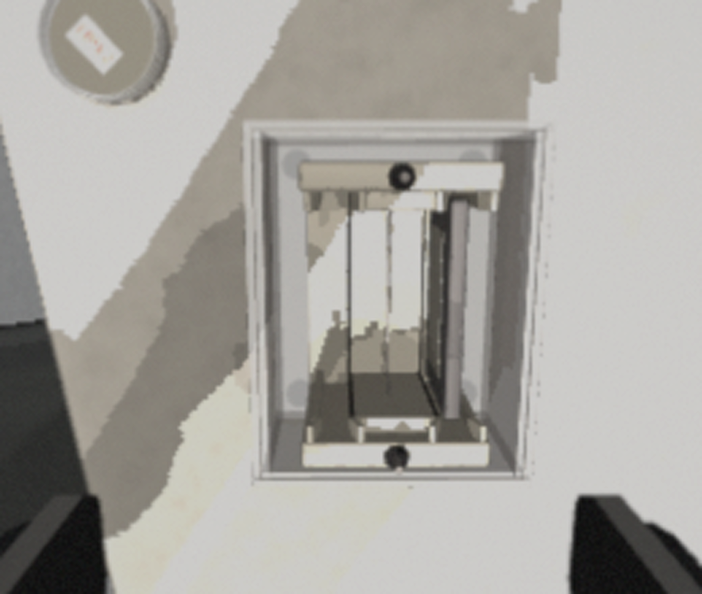

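Crop: free slot lies between the guide prongs at about (310,433)/(362,433) and (307,200)/(362,200); pins at (401,176) and (396,457).

Run:
```python
from h import *
P=sel(np.load("w2.npy"),(.35,.65),(.1,.42),(.108,.123));a=np.radians(-8.05)
L=(P[:,:2]-[.48675,.2737])@np.array([[np.cos(a),-np.sin(a)],[np.sin(a),np.cos(a)]])*1000
for sgn in(1,-1):
    m=(L[:,1]*sgn<56)&(L[:,1]*sgn>40);h,e=np.histogram(L[m,0],np.arange(-46,47,2));print(sgn,m.sum(),[(int(x),int(n)) for x,n in zip(e,h) if n])
    for x0,x1 in[(-42,-30),(-24,-12)]:
        k=m&(L[:,0]>x0)&(L[:,0]<x1);print(x0,L[k,0].min() if k.any() else None,L[k,0].max() if k.any() else None)
y=np.abs(L[:,1]);k=(L[:,0]>-32)&(L[:,0]<-22);print("end walls at slot",np.sort(L[k&(L[:,1]>0),1])[:5],np.sort(L[k&(L[:,1]<0),1])[-5:])
np.set_printoptions(precision=4,suppress=True)
A=att(-10.3);c=np.array([.4579,-.2492])
movep((.457,0,.33),att(-9)); movep((*c,.25),A); command_gripper(.04)
s=sense();print(s["time_s"],s["position"],s["finger_gap"])
move_l((*c,.103),A,feed=.08,until_force=8);s=sense();print(s["position"],s["wrist_force"])
if abs(s["position"][2]-.103)<.004:
    command_gripper(.0,50);s=sense();print(s["time_s"],s["finger_gap"],s["gripper_force"],s["wrist_force"],s["ft_torque"])
```

```text
1 310 [(-42, 3), (-40, 18), (-38, 18), (-36, 18), (-34, 2), (-32, 4), (-30, 4), (-28, 4), (-26, 4), (-24, 4), (-22, 3), (-20, 18), (-18, 18), (-16, 11), (-14, 4), (-12, 3), (-10, 3), (-8, 5), (-6, 5), (-4, 3), (-2, 4), (0, 2), (2, 3), (4, 4), (6, 4), (8, 6), (10, 3), (12, 3), (14, 17), (16, 16), (18, 9), (20, 5), (22, 3), (24, 3), (26, 4), (28, 4), (30, 3), (32, 5), (34, 23), (36, 19), (38, 15), (40, 3)]
-42 -41.861639290515896 -30.793675344558018
-24 -23.136487486279268 -12.145437416586747
-1 412 [(-42, 7), (-40, 13), (-38, 21), (-36, 20), (-34, 3), (-32, 10), (-30, 9), (-28, 5), (-26, 9), (-24, 9), (-22, 8), (-20, 21), (-18, 18), (-16, 7), (-14, 9), (-12, 5), (-10, 7), (-8, 9), (-6, 7), (-4, 10), (-2, 10), (0, 8), (2, 6), (4, 7), (6, 8), (8, 7), (10, 7), (12, 7), (14, 16), (16, 14), (18, 13), (20, 5), (22, 8), (24, 8), (26, 5), (28, 9), (30, 6), (32, 9), (34, 24), (36, 18), (38, 9), (40, 1)]
-42 -41.46034415728035 -30.47085019766054
-24 -23.327202241844546 -12.221506240913339
end walls at slot [54.3873814  54.39850092 54.41791186 54.42014798 54.42265107] [-53.87380429 -53.86102505 -53.70862977 -53.70546853 -53.53070692]
7.2167 [ 0.458  -0.2491  0.2501] 0.03993937389532319
[ 0.4582 -0.2494  0.1034] [0.5518 0.2747 0.591 ]
9.6 0.005696771967127904 49.026618003845215 [-0.4124 -0.2851  2.0091] [ 0.0251  0.062  -0.0319]
```

Gap reads 5.7 mm where 8 was expected (soft pads, or the comb?). I'll lift a little and look.

Run:
```python
from h import *
np.set_printoptions(precision=4,suppress=True)
s=sense();p=s["position"]
move_l((p[0],p[1],p[2]+.03),feed=.05);sleep(.1);s=sense();print(s["time_s"],s["finger_gap"],s["gripper_force"],s["wrist_force"],s["ft_torque"])
ims=[]
for n,(u,v,w,h) in [("side",(200,190,160,150)),("scene",(320,90,160,150))]:
    im,d=camera(n);np.save(n+"1.npy",cloud(n,d));c=im[v:v+h,u:u+w,::-1];ims.append(cv2.resize(c,(400,375),interpolation=cv2.INTER_CUBIC))
cv2.imwrite("pics/lift.png",np.clip(np.hstack(ims)*1.5,0,255).astype(np.uint8))
```

```text
10.4583 0.005783049351169353 48.838709592819214 [ 0.2981  0.0386 -0.5932] [0.0112 0.001  0.0161]
```

View pics/lift.png

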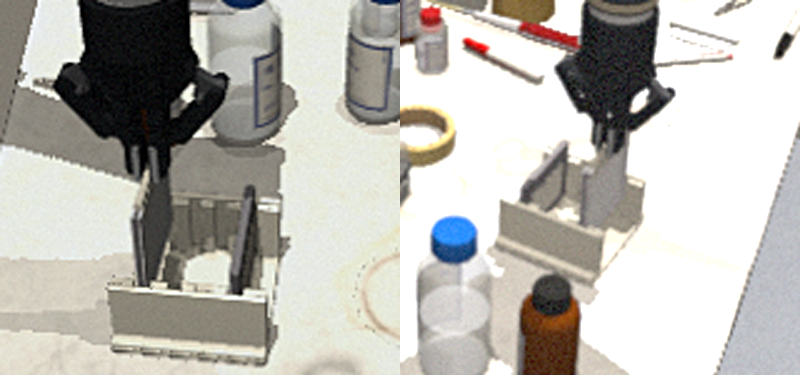

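Run:
```python
from h import *
np.set_printoptions(precision=4,suppress=True)
a=np.radians(-10.3);R=np.array([[np.cos(a),-np.sin(a)],[np.sin(a),np.cos(a)]])
for n in("side1","scene1","w1"):
    P=sel(np.load(n+".npy"),(.4,.5),(-.35,-.15),(.07,.2));L=(P[:,:2]-[.458,-.2493])@R*1000;z=P[:,2]*1000
    for y0 in range(-54,54,6):
        m=(L[:,1]>y0)&(L[:,1]<y0+6)&(abs(L[:,0])<9)
        if m.sum()>2: print(n,y0,m.sum(),"z max",z[m].max().round(1),"x",np.median(L[m,0]).round(1))
    m=(abs(L[:,0])>9)&(abs(L[:,0])<40)&(abs(L[:,1])<15)&(z>105);print("finger lowest z",np.sort(z[m])[:8])
```

```text
side1 -54 112 z max 138.5 x 0.0
side1 -48 31 z max 138.7 x 3.6
side1 -42 40 z max 143.3 x 3.4
side1 -36 32 z max 143.7 x 3.6
side1 -30 31 z max 143.7 x 3.7
side1 -24 33 z max 144.0 x 3.8
side1 -18 50 z max 199.8 x 3.9
side1 -12 157 z max 197.8 x -2.0
side1 -6 47 z max 198.9 x -0.1
side1 0 37 z max 183.7 x -2.4
side1 6 28 z max 193.5 x -2.1
side1 12 13 z max 109.3 x 4.0
side1 18 10 z max 107.3 x 4.3
side1 24 12 z max 110.3 x 4.2
side1 30 7 z max 103.7 x 4.1
side1 36 9 z max 96.2 x 4.1
side1 42 5 z max 82.0 x 4.2
finger lowest z [133.9346 134.8915 138.0125 138.3595 140.8441 140.9824 141.6895 141.7171]
scene1 -54 7 z max 115.0 x -3.7
scene1 -48 13 z max 127.4 x -4.1
scene1 -42 17 z max 137.9 x -4.2
scene1 -36 14 z max 118.1 x -4.2
scene1 -30 11 z max 115.3 x -3.9
scene1 -24 12 z max 116.1 x -4.4
scene1 -18 15 z max 114.6 x -4.4
scene1 -12 23 z max 190.7 x -3.9
scene1 -6 19 z max 194.9 x -3.2
scene1 0 34 z max 198.5 x -2.9
scene1 6 80 z max 199.5 x -2.6
scene1 12 56 z max 200.0 x -2.8
scene1 18 24 z max 141.4 x -3.8
scene1 24 22 z max 140.6 x -3.9
scene1 30 22 z max 143.2 x -3.4
scene1 36 33 z max 142.7 x -3.4
scene1 42 40 z max 142.4 x -1.9
scene1 48 39 z max 138.8 x -0.7
finger lowest z [136.9154 137.3845 138.6703 139.0565 139.238  139.7336 139.8198 142.7662]
w1 -54 14 z max 109.2 x -0.7
w1 -48 42 z max 110.4 x 0.3
w1 -42 31 z max 114.8 x 0.3
w1 -36 43 z max 115.1 x -0.7
w1 -30 44 z max 115.3 x -0.2
w1 -24 43 z max 114.8 x 0.3
w1 -18 45 z max 115.2 x -0.7
w1 -12 42 z max 114.6 x 0.3
w1 -6 48 z max 115.2 x -0.2
w1 0 43 z max 115.0 x -0.7
w1 6 45 z max 114.6 x 0.3
w1 12 45 z max 114.6 x -0.7
w1 18 48 z max 114.9 x -0.2
w1 24 48 z max 115.1 x -0.2
w1 30 48 z max 114.3 x -0.2
w1 36 53 z max 115.0 x -0.7
w1 42 45 z max 110.4 x 0.3
w1 48 27 z max 109.0 x 0.3
finger lowest z []
```

Run:
```python
from h import *
a=np.radians(-10.3);R=np.array([[np.cos(a),-np.sin(a)],[np.sin(a),np.cos(a)]])
for n,xs in(("side1",(5.5,20)),("side1",(-20,-5.5)),("scene1",(5.5,20)),("scene1",(-20,-5.5))):
    P=sel(np.load(n+".npy"),(.4,.5),(-.35,-.15),(.08,.2));L=np.c_[(P[:,:2]-[.458,-.2493])@R*1000,P[:,2]*1000]
    m=(L[:,0]>xs[0])&(L[:,0]<xs[1])&(abs(L[:,1])<25);Q=L[m];print(n,xs,len(Q));print(Q[np.argsort(Q[:,2])][:10].round(0).tolist())
```

```text
side1 (5.5, 20) 184
[[10.0, -7.0, 134.0], [10.0, -5.0, 135.0], [7.0, -10.0, 137.0], [10.0, -12.0, 138.0], [9.0, -9.0, 138.0], [10.0, -6.0, 138.0], [6.0, -11.0, 139.0], [11.0, -6.0, 141.0], [8.0, -12.0, 141.0], [13.0, -7.0, 142.0]]
side1 (-20, -5.5) 132
[[-8.0, -11.0, 138.0], [-6.0, -11.0, 139.0], [-8.0, -10.0, 140.0], [-13.0, -6.0, 141.0], [-6.0, -11.0, 141.0], [-8.0, -9.0, 142.0], [-10.0, -7.0, 142.0], [-6.0, -10.0, 143.0], [-13.0, -6.0, 143.0], [-11.0, -6.0, 143.0]]
scene1 (5.5, 20) 88
[[7.0, 10.0, 134.0], [9.0, 11.0, 137.0], [13.0, 4.0, 137.0], [10.0, 10.0, 139.0], [6.0, 12.0, 139.0], [14.0, 9.0, 140.0], [8.0, 9.0, 143.0], [6.0, 13.0, 143.0], [12.0, 7.0, 143.0], [14.0, 9.0, 143.0]]
scene1 (-20, -5.5) 128
[[-6.0, -1.0, 95.0], [-6.0, 18.0, 108.0], [-6.0, 20.0, 116.0], [-9.0, 5.0, 130.0], [-7.0, 3.0, 132.0], [-8.0, 11.0, 134.0], [-8.0, 12.0, 138.0], [-6.0, 24.0, 139.0], [-9.0, 8.0, 139.0], [-14.0, 5.0, 139.0]]
```

The cassette rose a full 30 mm, but the fingertips overlap only about 4 mm of its top, so they may be on the comb alone. I'll set it back and regrip 15 mm deeper.

Run:
```python
from h import *
np.set_printoptions(precision=4,suppress=True)
p=sense()["position"]
print(move_l((p[0],p[1],.1032),feed=.04,until_force=3),sense()["position"])
command_gripper(.03)
print(move_l((p[0],p[1],.088),feed=.05,until_force=6),sense()["position"],sense()["wrist_force"])
command_gripper(0,60);s=sense();print(s["time_s"],s["finger_gap"],s["gripper_force"],s["wrist_force"],s["ft_torque"])
move_l((p[0],p[1],.118),feed=.06);sleep(.1);s=sense();print(s["time_s"],s["position"],s["finger_gap"],s["gripper_force"],s["wrist_force"],s["ft_torque"])
im,d=camera("side");W=cloud("side",d);np.save("side2.npy",W)
c=cv2.resize(im[210:330,220:320,::-1],(500,600),interpolation=cv2.INTER_CUBIC);cv2.imwrite("pics/lift2.png",np.clip(c*1.7,0,255).astype(np.uint8))
```

```text
True [ 0.4576 -0.249   0.1033]
False [ 0.4578 -0.249   0.0875] [-0.6496 -0.8902  0.1225]
12.4083 0.006778002833644411 60.72777271270752 [ 0.1136 -0.0416 -0.0081] [ 0.0151 -0.0112 -0.0282]
13.1583 [ 0.4576 -0.2492  0.1177] 0.006363723696370482 60.406150817871094 [-0.1159 -0.6381 -1.5014] [ 0.033  -0.0185  0.0167]
```

View pics/lift2.png

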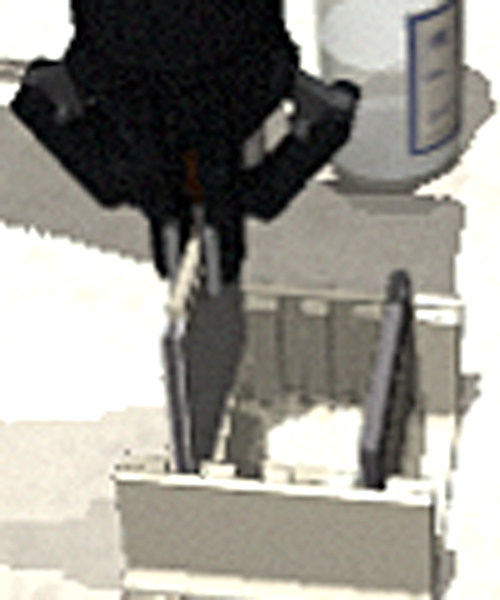

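Now the fingertips reach well below the cassette's top edge (tips at about (215,290), edge at about (180,300)). The grip is firm, so I'll carry it over.

Run:
```python
from h import *
np.set_printoptions(precision=4,suppress=True)
P=sel(np.load("side2.npy"),(.42,.49),(-.35,-.25),(.06,.2));print("top z near end",np.sort(P[(P[:,1]<-.275),2])[-6:])
p=sense()["position"];c=np.array([.4600,.2775])
move_l((p[0],p[1],.32),feed=.12)
move_l((.459,.0,.32),att(-9.2),feed=.15);s=sense();print(s["time_s"],s["position"],s["finger_gap"])
move_l((*c,.32),att(-8.05),feed=.15);sleep(.3);s=sense();print(s["time_s"],s["position"],s["finger_gap"],s["wrist_force"],s["tcp_rot"])
for n in("scene","side"):
    im,d=camera(n);np.save(n+"3.npy",cloud(n,d));cv2.imwrite(f"pics/{n}3.png",im[...,::-1])
wristlook("w3")
a=np.radians(-8.05);R=np.array([[np.cos(a),-np.sin(a)],[np.sin(a),np.cos(a)]])
for n in("scene3","side3","w3"):
    P=sel(np.load(n+".npy"),(.4,.52),(.19,.36),(.22,.36));L=np.c_[(P[:,:2]-s["position"][:2])@R*1000,P[:,2]*1000];L=L[abs(L[:,0])<10]
    Q=L[(abs(L[:,1])>18)];print(n,len(Q),"y",np.percentile(Q[:,1],[1,99]),"z",np.percentile(Q[:,2],[1,99]))
    for z0 in range(235,345,15):
        m=(Q[:,2]>z0)&(Q[:,2]<z0+15)
        if m.sum()>3: print(z0,m.sum(),"x",np.percentile(Q[m,0],[5,50,95]).round(1),"y",Q[m,1].min().round(1),Q[m,1].max().round(1))
```

```text
top z near end [0.1422 0.1422 0.1428 0.1428 0.1431 0.1431]
16.85 [ 0.459  -0.0008  0.3199] 0.006449507747343996
19.15 [0.4601 0.2772 0.32  ] 0.006222625320083718 [-1.148  -0.6502 -0.6428] [[ 0.1405  0.9901  0.0002]
 [ 0.9901 -0.1405 -0.0002]
 [-0.0001  0.0002 -1.    ]]
scene3 877 y [-49.5846  48.9213] z [241.5168 344.9303]
235 84 x [-5.2 -4.2  0.1] y -52.2 49.1
250 127 x [-5.2 -4.1  0.9] y -49.3 49.4
265 128 x [-5.2 -4.   0.3] y -50.1 49.8
280 137 x [-5.  -4.1  1.2] y -49.9 48.8
295 118 x [-4.9 -4.   1.1] y -49.3 50.1
310 92 x [-4.7 -3.7  2.6] y -31.6 49.8
325 127 x [-4.9 -3.5  2.6] y -51.9 48.9
340 64 x [-4.1 -1.8  2.1] y -49.4 44.4
side3 238 y [-54.1124  45.9314] z [242.832  345.7097]
235 20 x [-2.8  4.6  5.4] y -52.1 41.7
250 37 x [-2.1  4.6  5.4] y -54.6 46.4
265 32 x [-1.7  4.7  5.6] y -53.4 46.2
280 36 x [-1.   4.5  5.3] y -53.2 38.9
295 38 x [-2.6  4.4  5. ] y -54.7 47.4
310 29 x [-1.7  4.   5. ] y -52.6 -18.1
325 28 x [-2.3  4.1  5.2] y -52.9 -19.4
340 18 x [-2.2  1.6  4.5] y -49.4 -18.9
w3 1930 y [-31.4021  50.0418] z [257.3176 346.3493]
235 11 x [-2.9  0.4  3.8] y 49.8 50.1
250 17 x [-2.5  0.5  3.9] y 49.7 50.0
265 23 x [-2.9 -0.1  3.2] y 49.3 50.1
280 32 x [-2.8  0.8  4.1] y 49.7 50.1
295 40 x [-2.8  0.5  3.9] y 49.3 50.1
310 61 x [-2.9  0.6  4. ] y 38.0 50.1
325 265 x [-2.9  0.6  4.6] y -34.4 50.1
340 1481 x [-2.8  1.   4.2] y -34.1 49.9
```

Run:
```python
from h import *
np.set_printoptions(precision=4,suppress=True)
P=sel(np.load("w3.npy"),(.4,.52),(.19,.36),(.335,.36));rect(P,"cass w3")
P=P[P[:,2]>.342];rect(P,"comb");v=cv2.fitLine((P[:,:2]*1000).astype(np.float32),cv2.DIST_HUBER,0,.01,.01).ravel();print(np.degrees(np.arctan(v[1]/v[0])))
t=np.array([.4591,.2771])
move_l((*t,.24),att(-8.05),feed=.08);sleep(.2);e=sense()["position"][:2]-t;print("err",e)
move_l((*(t-e),.2077),att(-8.05),feed=.04);sleep(.5)
s=sense();print(s["time_s"],s["position"],s["finger_gap"],s["wrist_force"])
ims=[]
for n,(u,v0) in (("scene",(240,210)),("side",(200,70))):
    im,d=camera(n);W=cloud(n,d);np.save(n+"4.npy",W);ims.append(cv2.resize(im[v0:v0+150,u:u+130,::-1],(400,462),interpolation=cv2.INTER_CUBIC))
    rect(sel(W,(.35,.65),(.1,.42),(.095,.104)),n+"rim")
wristlook("w4");cv2.imwrite("pics/final.png",np.clip(np.hstack(ims)*1.5,0,255).astype(np.uint8))
a=np.radians(-8.05);R=np.array([[np.cos(a),-np.sin(a)],[np.sin(a),np.cos(a)]])
for n in("scene4","side4","w4"):
    P=sel(np.load(n+".npy"),(.4,.52),(.19,.36),(.122,.24));L=np.c_[(P[:,:2]-t)@R*1000,P[:,2]*1000];L=L[(abs(L[:,0])<8)&(abs(L[:,1])<56)&((L[:,2]<190)|(abs(L[:,1])>20))]
    print(n,"face x",np.percentile(L[:,0],[5,50,95]),"y",np.percentile(L[:,1],[.5,99.5]),"z",np.percentile(L[:,2],[.5,99.5]))
```

```text
cass w3 4348 c [461.9 284.7] sz [32.4 82.7] ang 9.25 z 0.346
comb 3215 c [461.7 286.1] sz [31.6 76.5] ang 12.35 z 0.3482
82.22961
err [0.0002 0.0001]
22.1083 [0.4589 0.2769 0.2077] 0.006341665813442519 [-0.3871 -0.1531 -1.2158]
scenerim 1176 c [485.4 272.1] sz [168.5 134.9] ang 82.19 z 0.0988
siderim 417 c [486.1 271.5] sz [171.2 129.8] ang 81.99 z 0.0996
scene4 face x [-5.3557 -4.3492  1.0112] y [-50.8172  49.3022] z [127.5855 232.5302]
side4 face x [-1.6054  4.7257  5.8691] y [-53.0394  48.9832] z [128.3063 234.4459]
w4 face x [-2.9418  0.5205  4.2976] y [-32.8359  49.7414] z [136.1769 234.2878]
```

View pics/final.png

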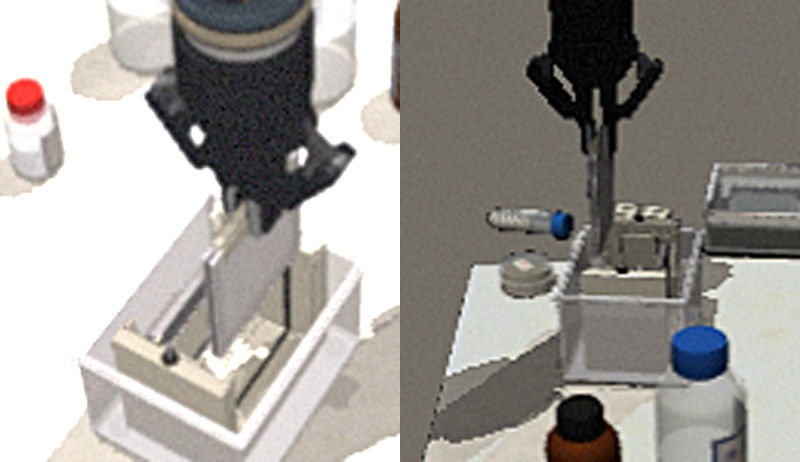

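The cassette stands upright about 10 mm above the free slot, and its offsets agree within 1 mm across the views. The tank hasn't moved. A quick check of the bottles and blank, then I'll hand in.

Run:
```python
from h import *
W=np.load("side4.npy")
for l,x,y,z in [("tall",(.48,.6),(-.1,.06),(.17,.2)),("buf",(.62,.75),(-.1,.06),(.15,.18)),("brown",(.4,.48),(-.1,.03),(.12,.14)),("blank",(.5,.58),(-.4,-.12),(.078,.1))]: rect(sel(W,x,y,z),l)
sleep(.3);s=sense();print(s["position"],abs(s["qd"]).max());print(finish_job())
```

```text
tall 193 c [540.3 -26.8] sz [43.5 40.1] ang 86.39 z 0.1785
buf 190 c [681.6  -6.4] sz [40.3 40.4] ang 14.6 z 0.1618
brown 153 c [445.5 -38.3] sz [34.9 35.7] ang 25.03 z 0.1283
blank 180 c [ 527.8 -262.6] sz [99.8  8.3] ang 80.04 z 0.0864
[0.45892038 0.27696795 0.20769219] 0.001183935841979879
the job is handed in; nothing more can be done
None
```

I've handed the job in with the cassette held upright and still, about 10 mm above the tank's free slot and lined up to within about 1 mm; it took one regrip at the rack, and the last camera check found the blank and the three bottles in the row where they started (I didn't re-measure the cup or small bottle).

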